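Lever open the service cover of a mini computer

ROBOT

A 6-joint arm with a two-finger parallel gripper is mounted at the origin on the work surface. World frame = base frame: x ahead of the robot, y to its left, z up, the work surface at z = 0. Lengths are in m, angles in rad, forces in N, time in s.
With the tool pointing down it reaches from about 0.35 to 0.775 m from the base axis. Payload 5.5 kg.
Tool frame: the origin (TCP) lies at the very end of the fingers, on their centre line; the grasp point (between the pads) lies 19 mm behind it; x points along the fingers, y is the direction in which the jaws open and shut, and the axes are right-handed (so a half turn about x gives the same grasp; the last joint's range is limited). The gripper opens to 85 mm and grips with 20 to 120 N. Pads are 22 mm wide; open, the fingers measure 114 mm over their backs; the gripper's body (76 mm by 85 mm) begins 54 mm behind the grasp point. The pads swing forward as they close: fully open they stand 13 mm farther back than shut.
Start: joints at [-1.253, 0.313, 0.046, 1.304, 0, 1.431], TCP at [0.254, -0.516, 0.231] pointing down, gripper open.
Joint ranges: [-2.76, 2.76], [-0.86, 1.69], [-1.03, 1.26], [-2.2, 2.34], [-1.47, 1.5], [-3.14, 3.14]. Speed limits (rad/s): [2.57, 2.57, 3.14, 3.14, 3.14, 3.14].

INTERFACE

Orientations are given as a rotation vector (axis times angle).
In Python, from workcell import robot, optics, workorder, nets gives the robot as it stands.
- The arm moves only by the tool drive_tool, never from a script. Its argument "targets" is a list of rows, each a list of 7 numbers: the shift along the tool's x, y, z in mm, then the turn, a rotation vector about the tool's x, y, z in rad, then the opening, from 0 (shut) to 1 (fully open). A call has 1 to 5 rows; each row shifts and turns the pose as measured when the row begins, along the tool's axes as they then stand; what a row does not reach is not made up. A row lasts 1/8 s, in which the tool goes at most 62.5 mm and 10.7 degrees, less where a joint would pass 70% of its speed; a pose out of reach is approached as far as the arm can. A call is refused whole if a number of a shift passes 62.5 or a number of a turn 0.188, either way. A call with a gripper value outside its range is refused whole. The fingers move at their own pace and stop on an object; "force" is the grip in N (left out, the last holds). Time passes only in rows, so rows that do not move let the fingers close. It gives the time, the measured TCP pose, the force and the opening at its end, in the units of the state.
- robot.get_state(): the state, without advancing time (a new reading comes with each control period).
- optics.capture(name): name is "scene" or "top"; returns the picture (384x512x3 uint8, red, green, blue); there is no depth.
- optics.camera_info(name): a dict with "intrinsics" (3x3 intrinsics, pixels), "k1" (the pictures are not rectified: a ray, as slopes to the right and down, at radius r is drawn at 1 + k1 r^2 times it, then the intrinsics apply), "eye" and "attitude" of the camera in the world. Camera axes: x right, y down, z forward; pixel columns grow to the right and rows downward; lengths in m; the calibration is good to about 2 mm. A picture is of the moment at which its call begins. camera_info takes no time and is no camera call.
- workorder.finish_job(): hands the job in, once; it reports no verdict.
Trained networks look in the newest picture that a camera, given by its name, has taken for a name from the list of things; names that differ only in an ending like _2 or _b are one class to them, and where a whole thing is asked for, a point or a joint stands for the part that bears it (a point fixed in the world has none). Each returns a list of dicts, best first, with "score" (0 to 1); they miss things now and then, are a little off and sometimes report something else, mostly with a low value. They report only what shows in the picture. A call takes as long as a camera call. They do not tell look-alikes from the thing itself.
- nets.spot_in(target, camera): "bbox" ([left, top, right, bottom] in pixels, round what is visible of it).
The state is a dict: "time_s": time; "joints": joint angles; "joint_vel": joint speeds; "joint_torque": joint torques, N m; "tcp_pos": TCP position; "tcp_rot": TCP orientation; "wrist_force": force on the tool from outside, world axes, zero at the start; "torque": the same for the moment, N m; "finger_gap": finger opening in m.
Only numpy, scipy, OpenCV 4.12 (cv2) and the standard library are available. Lean on these libraries where they do the work, as an engineer would, in place of code of your own. Each camera call takes 0.05 s, during which the arm holds its last target.

TASK

Pick up the yellow-handled pry tool and, with its blade under the edge of the mini computer's grey cover at the notch (not with the fingers), lever the cover up; swing it on back past upright so that it stays wide open. Do not jab the circuit board inside, and leave the phone, the jar and the metal module where they are. Then lay the pry tool flat on its blue pad again; do not drop it.

Things in the scene. Friction and masses are not known exactly. Their poses are not given: they have to be found in the camera images.
- computer: Black mini computer, 120 mm deep (x) by 160 mm wide (y), fixed on a blue silicone mat 200 x 210 x 4 mm with two low aluminium cheeks at its sides. Origin: centre of the mat's underside, on the table. Its x axis points from the notched front to the hinge side, z up. It stands from z = 4 to 48 mm, cover included; walls are 4 mm thick and 44 mm high over the table. Inside, board and heat sink reach no higher than z = 26 mm. It cannot move.
- notch (a point): Middle of the pry notch in the front wall, on its outer face: an opening 70 mm wide and 14 mm high (z = 30 to 44 mm over the table) between the low wall with an orange strip and the underside of the cover. Axes as the computer's: +x leads into the notch.
- cover_hinge (a point): Middle of the hinge line, at the computer's far (+x) edge, 44 mm over the table, level with the underside of the closed cover. The hinge line runs along the computer's y.
- cover_lip (a point): Middle of the cover's free edge, on its underside, 120 mm from the hinge line. The cover is a flat grey plate 120 x 160 x 4 mm of about 0.15 kg; closed, its edge is flush with the front wall; an orange strip 70 mm long on its top marks that edge over the notch. Turns with the cover.
- cover (a joint): Opening angle of the cover in rad: 0 closed, 1.57 upright, 1.9 at its stop, leaning away from the notch. The hinge is stiff: the cover stays where it is left, and lifting its edge takes about 2 to 3 N.
- board: Green circuit board 100 x 138 mm with a heat sink, fixed inside the computer under the cover. Origin: centre of its underside, 10 mm over the table; heat sink up to 26 mm over the table.
- pry_tool: Pry tool of about 0.08 kg: straight yellow handle 100 mm long (x), 16 mm wide (y), 22 mm high (z), and a flat steel blade 80 mm long, 20 mm wide, 3 mm thick ahead of it at mid-height. Origin: centre of the handle's underside; x points to the blade, z up. Handle from x = -50 to 50 mm, blade from 50 to the tip at x = 130 mm, its middle plane at z = 11 mm. Centre of mass near x = 32 mm. It lies on the blue pad at the start.
- tool_pad: Plain blue pad 240 (x) x 140 (y) x 5 mm, fixed to the table, left or right of the computer. Origin: centre of its underside.
- phone: Black phone 150 x 74 x 9 mm lying on a dark rubber mat on the side opposite the tool pad. Not to be moved. Origin: centre of its underside.
- jar: Glass jar with aluminium cap, 60 mm across, 85 mm tall, standing to one side beyond the computer. Not to be moved. Origin: centre of its underside.
- module: Flat metal module 70 x 100 x 22 mm lying to one side beyond the computer. Not to be moved. Origin: centre of its underside.
Things that resemble listed ones, but are neither listed nor needed, are in the scene too. Of the things like the pry_tool, leave any that is purple; of the rest the smaller one is meant.

How it is judged:
On the way, in this order (a step that is already met when the one before it is completed fails the run):
1. the pry tool's blade has levered the cover ajar (more than 0.15 rad, the tool bearing on the cover) (value of joint cover above 0.15 rad and contact force between pry_tool and cover above 0.2 N), for 0.1 s.
2. the cover is swung past upright (more than 1.62 rad) (value of joint cover above 1.62 rad), for 0.2 s.
At the end, for the whole second after the job is handed in: The cover stands open past upright (more than 1.62 rad) and still; the pry tool lies level (its length within 0.15 rad of level) and at rest on the blue pad, the middle of its handle within 110 mm of the pad's centre along it and 65 mm across it (value of joint cover above 1.62 rad and velocity of joint cover between -0.05 and 0.05 rad/s and x of pry_tool in the frame of tool_pad between -0.11 and 0.11 m and y of pry_tool in the frame of tool_pad between -0.065 and 0.065 m and z of pry_tool in the frame of tool_pad between 0 and 0.03 m and angle between pry_tool's own x axis and vertical between 1.42 and 1.72 rad and linear speed of pry_tool below 0.02 m/s and contact force between pry_tool and tool_pad above 0.2 N); the robot touches nothing.
It fails at once if the cover is lifted from closed by the robot's fingers or arm instead of the tool (they press on it with more than 2 N while it is less than 0.3 rad open) (value of joint cover below 0.3 rad and contact force between any of the fingers, the arm and cover above 2 N).
It fails at once if anything presses on the circuit board with more than 4 N (contact force between any of pry_tool, the fingers and board above 4 N).
It fails at once if the phone, the jar or the module is moved by more than 20 mm (distance of any of phone, jar, module from where it was at the start of the episode above 0.02 m).
It fails at once if the pry tool is dropped (falls unheld faster than 0.7 m/s) (linear speed of pry_tool above 0.7 m/s and contact force between the fingers and pry_tool below 0.1 N).
It also fails if it takes over 54 s, if anything falls off the work surface, if the arm or the gripper's body presses on something with over 40 N, if the wrist force passes 120 N, or if a joint passes its speed limit or range.

## Working session

There is one attempt and no reset: what is moved stays moved. The work goes in short steps, Python scripts to look and compute and a tool call to move; the robot and the scene stay as the last step left them, time stands still between calls to the robot, and variables do not carry over. Pictures are saved under pics/ and viewed, and the job is handed in when it is done.

Besides the shell and the picture viewer there is one more tool, called after "Emit:" by a JSON object that holds its "fn" and its "kwargs". drive_tool: Moves the arm, as the interface text tells. Its arguments: {"type":"object","properties":{"targets":{"type":"array","items":{"type":"array","items":{"type":"number"}}},"force":{"type":"number"}},"required":["targets"]}

```bash
ls; mkdir -p pics
python3 - <<'E'
from workcell import robot, optics, workorder, nets
import cv2
for n in ["scene","top"]:
    im=optics.capture(n); cv2.imwrite(f"pics/{n}0.png",cv2.cvtColor(im,cv2.COLOR_RGB2BGR))
    i=optics.camera_info(n); print(n,i)
    for t in ["computer","pry_tool","tool_pad","notch","phone","jar","module","cover_lip"]:
        try: print(t,[(d['bbox'],round(d['score'],2)) for d in nets.spot_in(t,n)][:4])
        except Exception as e: print(t,e)
s=robot.get_state();print(s)
E
```

```text
pics
scene {'intrinsics': array([[349.75544568,   0.        , 257.98082506],
       [  0.        , 349.75544568, 191.26454713],
       [  0.        ,   0.        ,   1.        ]]), 'k1': 0.012227857312209503, 'eye': array([ 0.89183082, -0.69838431,  1.01362578]), 'attitude': array([-2.40340629, -0.77021905,  0.25920611])}
computer [([274.9, 173.4, 351.9, 240.3], 0.74)]
pry_tool [([209.6, 222.6, 232.6, 268.2], 0.79), ([144.9, 284.8, 220.0, 346.6], 0.59), ([132.1, 183.2, 179.7, 201.9], 0.51)]
tool_pad [([188.2, 205.6, 262.6, 277.0], 0.65)]
notch [([275.2, 169.3, 350.6, 241.3], 0.78)]
phone [([297.3, 116.1, 336.6, 144.0], 0.63), ([276.3, 174.2, 355.1, 240.4], 0.32)]
jar [([372.8, 143.5, 394.0, 168.2], 0.95)]
module [([273.0, 256.2, 313.5, 290.8], 0.75)]
cover_lip [([289.0, 173.8, 341.9, 224.4], 0.65)]
top {'intrinsics': array([[419.96349314,   0.        , 259.42986543],
       [  0.        , 419.96349314, 187.63054597],
       [  0.        ,   0.        ,   1.        ]]), 'k1': -0.11471156086090602, 'eye': array([ 0.32507774, -0.14974502,  1.40663133]), 'attitude': array([-2.16585741,  
[... 543 characters left out ...]
2), ([190.0, 103.5, 258.6, 160.3], 0.16)]
{'time_s': 0.9, 'joints': array([-1.25262194e+00,  3.13176885e-01,  4.61096531e-02,  1.30360756e+00,
        1.56120217e-05,  1.43119066e+00]), 'joint_vel': array([-0.00089386, -0.00051357,  0.00058487,  0.00020535,  0.00072831,
        0.00015631]), 'joint_torque': array([ 6.91215228e-04, -4.80446398e+01,  2.98813695e+01, -4.62236702e-07,
       -2.09932173e-04, -5.74277863e-06]), 'tcp_pos': array([ 0.25413198, -0.51584033,  0.2313403 ]), 'tcp_rot': array([ 1.96702812,  0.45813708, -1.96697483]), 'wrist_force': array([-0.09386018, -0.04507166,  0.02677228]), 'torque': array([-0.00554303,  0.02295687, -0.02438211]), 'finger_gap': 0.08566434733374007}
```

View pics/scene0.png

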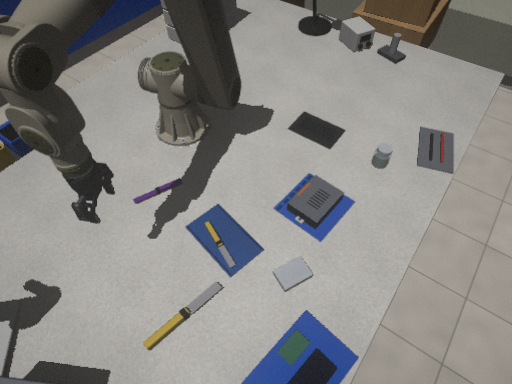

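View pics/top0.png

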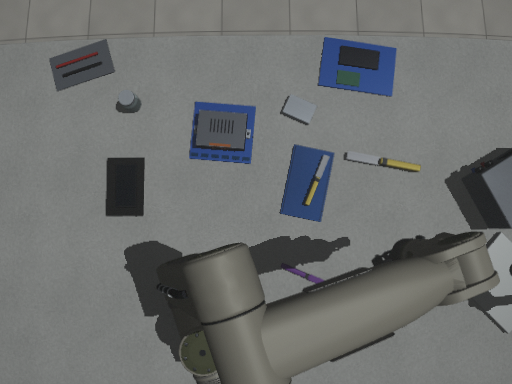

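Run:
```python
import cv2
im=cv2.imread("pics/top0.png")
a=cv2.resize(im[80:230,170:430],None,fx=3,fy=3,interpolation=cv2.INTER_CUBIC)
cv2.imwrite("pics/topc.png",a)
im=cv2.imread("pics/scene0.png")
a=cv2.resize(im[150:300,180:380],None,fx=4,fy=4,interpolation=cv2.INTER_CUBIC)
cv2.imwrite("pics/scenec.png",a)
```

```text
(no output)
```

View pics/topc.png

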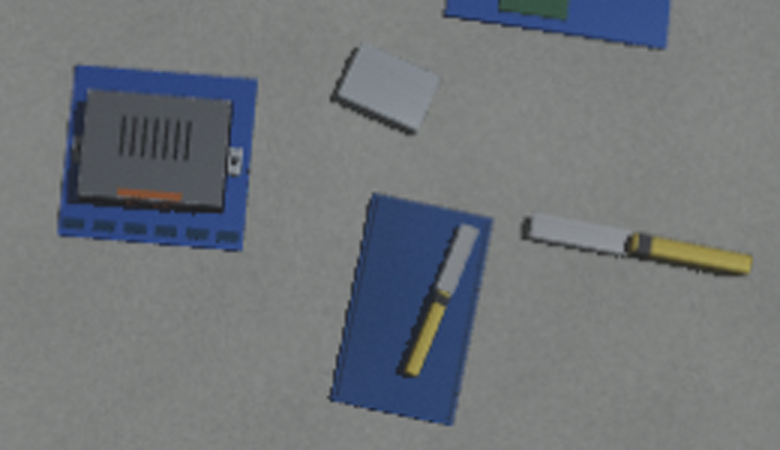

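View pics/scenec.png

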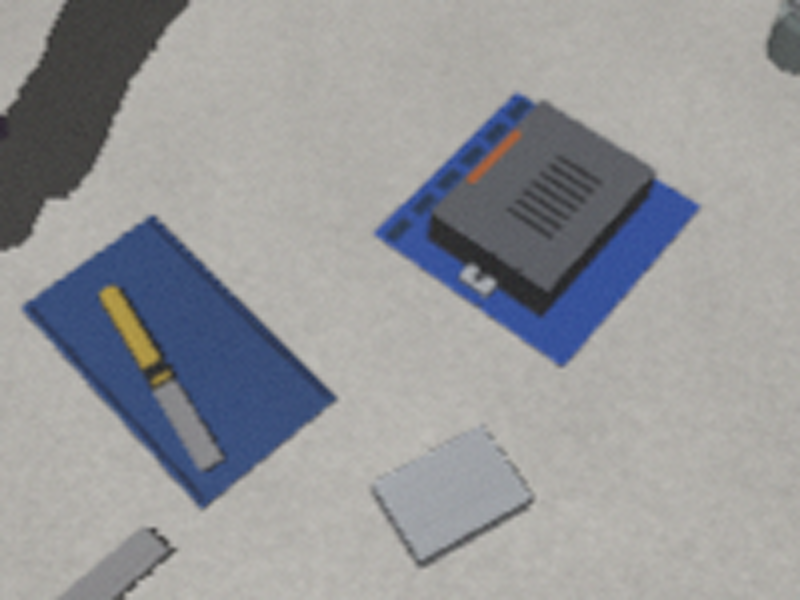

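The look-alikes are the small yellow tool on the blue pad (top 307–330,155–203; scene 210–233,223–268), the large yellow one (top 345–420,149–174) and the purple one (top 282–323,262–284). The small yellow one is meant: it is not purple, it is the smaller of the rest, and it lies on the pad. The enlarged crops confirm this. Next I fit the poses.

```bash
cat > h.py <<'E'
import numpy as np
from scipy.spatial.transform import Rotation as R
from scipy.optimize import least_squares
from workcell import robot, optics, workorder, nets
def cam(n):
    i=optics.camera_info(n); return i['intrinsics'],i['k1'],np.array(i['eye']),R.from_rotvec(i['attitude']).as_matrix()
def proj(n,P):
    K,k,e,A=cam(n); c=(np.atleast_2d(P)-e)@A; s=c[:,:2]/c[:,2:]; s=s*(1+k*(s**2).sum(1,keepdims=True))
    return s*[K[0,0],K[1,1]]+K[:2,2]
def ray(n,uv):
    K,k,e,A=cam(n); d=(np.atleast_2d(uv)-K[:2,2])/[K[0,0],K[1,1]]; s=d.copy()
    for _ in range(20): s=d/(1+k*(s**2).sum(1,keepdims=True))
    return e,np.c_[s,np.ones(len(s))]@A.T
def onz(n,uv,z):
    e,d=ray(n,uv); return e+d*((z-e[2])/d[:,2])[:,None]
def pts(x,y,yaw,L):
    L=np.atleast_2d(L).astype(float); c,s=np.cos(yaw),np.sin(yaw)
    return np.c_[x+c*L[:,0]-s*L[:,1], y+s*L[:,0]+c*L[:,1], L[:,2]]
def fit(obs,x0):
    # obs: list of (cam, local xyz, uv)
    def f(p):
        return np.concatenate([proj(n,pts(*p,[l]))[0]-uv for n,l,uv in obs])
    r=least_squares(f,x0,loss='soft_l1'); return r.x, r.fun
T=lambda u,v:((u+.5)/3-.5+170,(v+.5)/3-.5+80)
S=lambda u,v:((u+.5)/4-.5+180,(v+.5)/4-.5+150)
E
python3 - <<'E'
from h import *
print(R.from_rotvec(optics.camera_info('top')['attitude']).as_matrix().round(2))
print('cover',onz('top',[T(87,90),T(231,100),T(224,210),T(78,197)],.048).round(4).tolist())
print('coverS',onz('scene',[S(655,175),S(545,291),S(430,212),S(541,101)],.048).round(4).tolist())
print('mat',onz('top',[T(76,66),T(257,79),T(241,249),T(59,235)],.004).round(4).tolist())
print('matS',onz('scene',[S(700,207),S(562,366),S(376,232),S(518,94)],.004).round(4).tolist())
print('pad',onz('top',[T(373,194),T(492,218),T(453,425),T(332,400)],.005).round(4).tolist())
print('padS',onz('scene',[S(335,398),S(203,507),S(25,308),S(152,217)],.005).round(4).tolist())
print('tool tip,hend',onz('top',[T(468,226)],.0175).round(4),onz('top',[T(409,373)],.027).round(4))
print('toolS',onz('scene',[S(208,465)],.0175).round(4),onz('scene',[S(108,292)],.027).round(4))
E
```

```text
[[-0.01 -1.    0.09]
 [-1.    0.01 -0.  ]
 [ 0.   -0.09 -1.  ]]
cover [[0.7112, 0.0482, 0.048], [0.6979, -0.1115, 0.048], [0.5745, -0.1032, 0.048], [0.5907, 0.057, 0.048]]
coverS [[0.7153, 0.0423, 0.048], [0.697, -0.1127, 0.048], [0.5798, -0.1013, 0.048], [0.5951, 0.0567, 0.048]]
mat [[0.7523, 0.0677, 0.004], [0.7344, -0.14, 0.004], [0.538, -0.1206, 0.004], [0.556, 0.0849, 0.004]]
matS [[0.7554, 0.0677, 0.004], [0.7349, -0.1398, 0.004], [0.5388, -0.119, 0.004], [0.5599, 0.086, 0.004]]
pad [[0.5994, -0.2701, 0.005], [0.5711, -0.4046, 0.005], [0.3383, -0.3551, 0.005], [0.3675, -0.2206, 0.005]]
padS [[0.6019, -0.2707, 0.005], [0.573, -0.404, 0.005], [0.3433, -0.3528, 0.005], [0.3709, -0.2201, 0.005]]
tool tip,hend [[ 0.56   -0.375   0.0175]] [[ 0.3956 -0.3045  0.027 ]]
toolS [[ 0.559  -0.3788  0.0175]] [[ 0.4005 -0.3094  0.027 ]]
```

```bash
cat >> h.py <<'E'
def target(x,y,z,yaw,pitch=0.,flip=1):
    """tool pose: pointing down, jaw axis y perpendicular to heading yaw; pitch>0 raises the blade"""
    h=np.array([np.cos(yaw),np.sin(yaw),0]); u=np.array([0,0,1.]); l=np.cross(u,h)
    f=np.cos(pitch)*h+np.sin(pitch)*u; up=np.cross(f,l)
    X=-up; Y=flip*l; Z=np.cross(X,Y)
    return np.array([x,y,z]),np.c_[X,Y,Z]
def rel(p,M):
    s=robot.get_state(); A=R.from_rotvec(s['tcp_rot']).as_matrix()
    return (A.T@(p-s['tcp_pos'])*1000).round(1), R.from_matrix(A.T@M).as_rotvec().round(3)
E
python3 - <<'E'
from h import *
obs=[]
m=[(.1,.105),(.1,-.105),(-.1,-.105),(-.1,.105)]
for l,a,b in zip(m,[T(76,66),T(257,79),T(241,249),T(59,235)],[S(700,207),S(562,366),S(376,232),S(518,94)]):
    obs+=[('top',(*l,.004),a),('scene',(*l,.004),b)]
print('comp mat',fit(obs,[.646,-.027,-.1]))
obs=[]
m=[(.06,.08),(.06,-.08),(-.06,-.08),(-.06,.08)]
for l,a,b in zip(m,[T(87,90),T(231,100),T(224,210),T(78,197)],[S(655,175),S(545,291),S(430,212),S(541,101)]):
    obs+=[('top',(*l,.048),a),('scene',(*l,.048),b)]
print('comp box',fit(obs,[.646,-.027,-.1]))
obs=[]
m=[(.12,.07),(.12,-.07),(-.12,-.07),(-.12,.07)]
for l,a,b in zip(m,[T(373,194),T(492,218),T(453,425),T(332,400)],[S(335,398),S(203,507),S(25,308),S(152,217)]):
    obs+=[('top',(*l,.005),a),('scene',(*l,.005),b)]
print('pad',fit(obs,[.47,-.31,-.2]))
obs=[('top',(.13,0,.0175),T(468,226)),('top',(-.05,0,.027),T(409,373)),('scene',(.13,0,.0175),S(208,465)),('scene',(-.05,0,.027),S(108,292))]
r=fit(obs,[.442,-.326,-.41]); print('tool',r)
x,y,w=r[0]
g=pts(x,y,w,[(.012,0,0)])[0]; print(g)
for f in (1,-1): print(f,rel(*target(g[0],g[1],.1,w,0,f)))
print(R.from_rotvec(robot.get_state()['tcp_rot']).as_matrix().round(3))
E
```

```text
comp mat (array([ 0.64612061, -0.02649153, -0.09527853]), array([-0.23723247, -0.93393454,  0.17021003, -0.12534385,  0.13678507,
       -0.37385648,  0.08792878,  0.28926644,  0.27399805,  0.40079315,
       -0.9414774 ,  0.16916588, -0.75972853, -0.16460419, -0.5679864 ,
       -0.65488366]))
comp box (array([ 0.64507381, -0.02760759, -0.09162224]), array([ 0.50240692, -0.27492994, -0.23768534, -1.24763064,  0.39604683,
        0.10351446,  0.13138489,  0.10246199, -0.43260785, -1.0402831 ,
       -0.52205044, -0.16023339, -0.15012186, -0.58267627, -0.49196556,
       -0.45759467]))
pad (array([ 0.47034264, -0.31217297, -0.2124826 ]), array([-0.33498681, -0.86607925,  0.4230072 , -0.29313213,  0.37654987,
       -0.51634332, -0.41576832,  0.47646413,  0.06322594,  0.00869065,
       -1.63662498, -0.21923317, -0.66271494, -0.09620715, -0.38829312,
       -0.74406761]))
tool (array([ 0.44152582, -0.3252745 , -0.41505462]), array([ 0.79729051, -0.15185351,  0.18659884, -0.05896812,  0.60501012,
       -0.0244502 , -0.25733996, -1.61465717]))
[ 0.45250696 -0.33011338  0.        ]
1 (array([ 131.3,  -78.9, -260. ]), array([-2.269,  0.   , -0.   ]))
-1 (array([ 131.3,  -78.9, -260. ]), array([ 0.873, -0.   , -0.   ]))
[[ 0.     0.442 -0.897]
 [-0.    -0.897 -0.442]
 [-1.     0.     0.   ]]
```

Emit:
{"fn": "drive_tool", "kwargs": {"targets": [[0, 0, 0, -0.185, 0, 0, 1], [0, 0, 0, -0.185, 0, 0, 1], [0, 0, 0, -0.185, 0, 0, 1], [0, 0, 0, -0.185, 0, 0, 1], [0, 0, 0, -0.185, 0, 0, 1]]}}

```text
time_s: 1.52
tcp_pos: [0.2541, -0.5159, 0.2314]
tcp_rot: [1.335, 1.123, -1.335]
wrist_force: [0.9, 0.0, -0.5]
finger_gap: 0.0854
```

Emit:
{"fn": "drive_tool", "kwargs": {"targets": [[0, 0, 0, -0.185, 0, 0, 1], [0, 0, 0, -0.185, 0, 0, 1], [0, 0, 0, -0.185, 0, 0, 1], [0, 0, 0, -0.185, 0, 0, 1], [0, 0, 0, -0.185, 0, 0, 1]]}}

```text
time_s: 2.15
tcp_pos: [0.2541, -0.5158, 0.2314]
tcp_rot: [0.629, 1.477, -0.629]
wrist_force: [-0.2, -0.1, 0.1]
finger_gap: 0.0856
```

Run:
```python
from h import *
print(robot.get_state()['joints'].round(3),rel(*target(.4525,-.3301,.12,-.411)))
```

```text
[-1.253  0.313  0.046  1.304  0.    -0.448] (array([111.4, 271.7,   3.6]), array([-0.394,  0.   ,  0.   ]))
```

Emit:
{"fn": "drive_tool", "kwargs": {"targets": [[22, 54, 1, 0, 0, 0, 1], [22, 54, 1, 0, 0, 0, 1], [22, 54, 1, 0, 0, 0, 1], [22, 54, 1, 0, 0, 0, 1], [22, 54, 1, 0, 0, 0, 1]]}}

```text
time_s: 2.78
tcp_pos: [0.4565, -0.334, 0.1204]
tcp_rot: [0.629, 1.469, -0.639]
wrist_force: [0.9, -1.3, -0.4]
finger_gap: 0.0853
```

Emit:
{"fn": "drive_tool", "kwargs": {"targets": [[0, 0, 0, -0.185, 0, 0, 1], [0, 0, 0, -0.185, 0, 0, 1], [0, 0, 0, -0.02, 0, 0, 1]]}}

```text
time_s: 3.15
tcp_pos: [0.4587, -0.3286, 0.1178]
tcp_rot: [0.319, 1.544, -0.326]
wrist_force: [-0.4, 0.5, 1.2]
finger_gap: 0.0851
```

Run:
```python
from h import *
import cv2
print(robot.get_state()['joints'].round(3),rel(*target(.4525,-.3301,.05,-.411)))
ims=[]
for n in ("top","scene"):
    im=optics.capture(n)
    c=proj(n,[[.45,-.33,.06]])[0].astype(int)
    ims.append(cv2.resize(im[max(0,c[1]-50):,:][:100,c[0]-65:c[0]+65],(520,400),interpolation=cv2.INTER_CUBIC)[:, :400])
cv2.imwrite("pics/a1.png",cv2.cvtColor(np.hstack(ims),cv2.COLOR_RGB2BGR))
```

```text
[-0.762  0.348 -0.19   1.028 -0.002 -0.351] (array([67.8, -3.7, -5.3]), array([-0.001,  0.003,  0.004]))
```

View pics/a1.png

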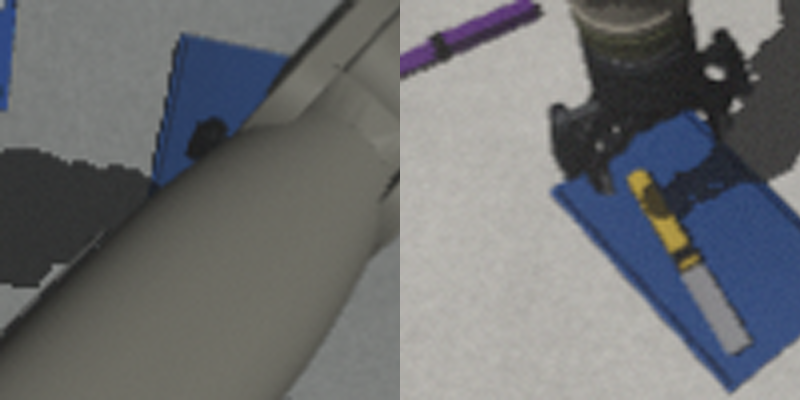

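The open jaws straddle the yellow handle (scene crop around 660,215) and are aligned with it. Descending.

Emit:
{"fn": "drive_tool", "kwargs": {"targets": [[40, -2, -3, 0, 0, 0, 1], [40, -2, -2, 0, 0, 0, 1], [22, 0, 0, 0, 0, 0, 1], [3, 0, 0, 0, 0, 0, 1]]}}

```text
time_s: 3.75
tcp_pos: [0.4533, -0.3346, 0.0127]
tcp_rot: [0.329, 1.537, -0.341]
wrist_force: [0.1, -0.7, -0.6]
finger_gap: 0.0854
```

Run:
```python
from h import *
s=robot.get_state()
print(s['tcp_pos'],s['wrist_force'],rel(*target(.4525,-.3301,.010,-.411)))
```

```text
[ 0.45329937 -0.33464074  0.01268249] [ 0.10001432 -0.65666282 -0.58738049] (array([ 2.6,  3.8, -2.6]), array([-0.016,  0.009,  0.006]))
```

Emit:
{"fn": "drive_tool", "kwargs": {"targets": [[3, 4, -3, -0.016, 0.009, 0.006, 1], [0, 0, 0, 0, 0, 0, 0.5], [0, 0, 0, 0, 0, 0, 0], [0, 0, 0, 0, 0, 0, 0], [0, 0, 0, 0, 0, 0, 0]], "force": 80}}

```text
time_s: 4.38
tcp_pos: [0.4542, -0.3318, 0.0135]
tcp_rot: [0.321, 1.541, -0.326]
wrist_force: [-1.0, 0.9, 2.4]
finger_gap: 0.0134
```

Emit:
{"fn": "drive_tool", "kwargs": {"targets": [[0, 0, 0, 0, 0, 0, 0], [0, 0, 0, 0, 0, 0, 0], [0, 0, 0, 0, 0, 0, 0], [0, 0, 0, 0, 0, 0, 0]]}}

```text
time_s: 4.88
tcp_pos: [0.4541, -0.3317, 0.0135]
tcp_rot: [0.321, 1.542, -0.326]
wrist_force: [-0.1, 0.9, 1.4]
finger_gap: 0.0138
```

Emit:
{"fn": "drive_tool", "kwargs": {"targets": [[-30, 0, 0, 0, 0, 0, 0], [-50, 0, 0, 0, 0, 0, 0], [-50, 0, 0, 0, 0, 0, 0], [0, 0, 0, 0, 0, 0, 0]]}}

```text
time_s: 5.38
tcp_pos: [0.4527, -0.3304, 0.1455]
tcp_rot: [0.323, 1.545, -0.325]
wrist_force: [-0.1, -0.9, -1.1]
finger_gap: 0.0134
```

```bash
cat > look.py <<'E'
from h import *
import cv2,sys
def look(name,P,w=65):
    ims=[]
    for n in ("top","scene"):
        im=optics.capture(n)
        c=proj(n,[P])[0].round().astype(int); hh=w
        im=cv2.copyMakeBorder(im,hh,hh,hh,hh,cv2.BORDER_CONSTANT)
        cr=im[c[1]:c[1]+2*hh,c[0]:c[0]+2*hh]
        print(n,'crop origin',c-hh,'scale',400/(2*hh))
        ims.append(cv2.resize(cr,(400,400),interpolation=cv2.INTER_CUBIC))
    cv2.imwrite(f"pics/{name}.png",cv2.cvtColor(np.hstack(ims),cv2.COLOR_RGB2BGR))
E
python3 - <<'E'
from look import *
s=robot.get_state();print(s['tcp_pos'],s['finger_gap'],s['wrist_force'])
look('a2',s['tcp_pos']+[.04,-.02,0],50)
E
```

```text
[ 0.45267685 -0.33042     0.14546542] 0.013419539713029137 [-0.11409056 -0.86975758 -1.05365273]
top crop origin [275 120] scale 4.0
scene crop origin [167 177] scale 4.0
```

View pics/a2.png

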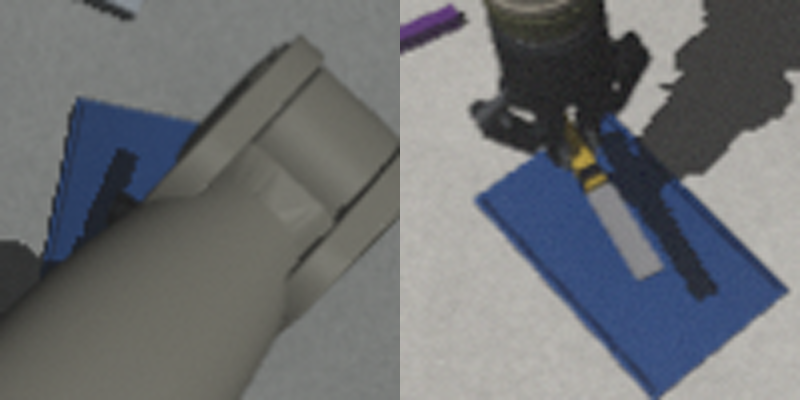

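```bash
python3 - <<'E'
from h import *
s=robot.get_state();p=s['tcp_pos'];A=R.from_rotvec(s['tcp_rot']).as_matrix();print(A.round(3))
up=-A[:,0];h=A[:,2]; print('heading',np.arctan2(h[1],h[0]),'pitch',h[2])
for pitch in (-.15,-.1,-.05,0,.05):
  for sy in (-.01,.01):
    q=p+.116*(np.cos(pitch)*h+np.sin(pitch)*up)+.0025*up+sy*A[:,1]; print(pitch,sy,proj('scene',[q]).round(1))
E
python3 - <<'E'
import cv2
im=cv2.imread('pics/a2.png')[200:310,550:700]
cv2.imwrite('pics/a3.png',cv2.resize(im,None,fx=4,fy=4,interpolation=cv2.INTER_NEAREST))
E
```

```text
[[-0.004  0.402  0.916]
 [ 0.004  0.916 -0.401]
 [-1.     0.002 -0.005]]
heading -0.413150311324027 pitch -0.005054023798452989
-0.15 -0.01 [[226.  249.4]]
-0.15 0.01 [[232.3 246.1]]
-0.1 -0.01 [[226.  248.7]]
-0.1 0.01 [[232.3 245.4]]
-0.05 -0.01 [[225.9 247.8]]
-0.05 0.01 [[232.2 244.5]]
0 -0.01 [[225.8 246.9]]
0 0.01 [[232.1 243.6]]
0.05 -0.01 [[225.6 245.9]]
0.05 0.01 [[232.  242.6]]
```

View pics/a3.png

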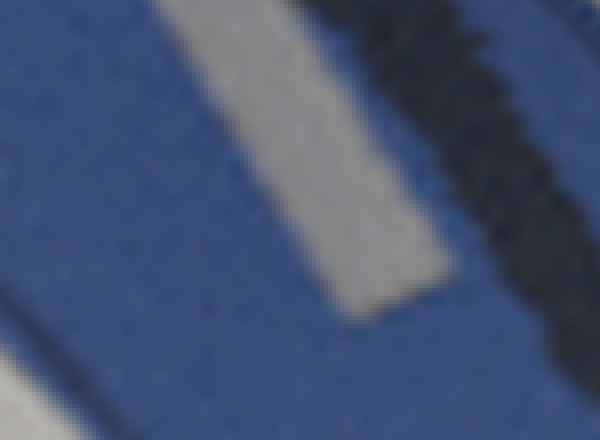

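```bash
cat >> h.py <<'E'
C=(.6456,-.027,-.0935)
def tool_at(lx,z,ly=0.,pitch=0.,dyaw=0.):
    """TCP pose such that blade tip is at computer-local lx,ly, blade mid height z"""
    p=pts(*C,[(lx,ly,z)])[0]; _,M=target(0,0,0,C[2]+dyaw,pitch)
    return p-.116*M[:,2]+.0025*M[:,0], M
def where():
    s=robot.get_state();A=R.from_rotvec(s['tcp_rot']).as_matrix()
    t=s['tcp_pos']+.116*A[:,2]-.0025*A[:,0]; d=t[:2]-np.array(C[:2]); c,q=np.cos(C[2]),np.sin(C[2])
    print('t',round(s['time_s'],2),'tip local',(np.array([c*d[0]+q*d[1],-q*d[0]+c*d[1],t[2]])*1000).round(1),'pitch',round(np.arcsin(A[2,2]),3),'yawerr',round(np.arctan2(A[1,2],A[0,2])-C[2],3),'F',s['wrist_force'].round(1),'gap',round(s['finger_gap'],4),'j',s['joints'].round(2))
E
python3 - <<'E'
from h import *
where()
print(rel(*tool_at(-.095,.10)))
E
```

```text
t 5.47 tip local [ -55.8 -354.8  143.2] pitch -0.005 yawerr -0.32 F [ 0.3  0.1 -1.4] gap 0.0137 j [-0.77  0.33 -0.16  1.09  0.   -0.36]
(array([  45.1,  288. , -142.6]), array([-0.32 , -0.005, -0.003]))
```

Emit:
{"fn": "drive_tool", "kwargs": {"targets": [[0, 48, -23, 0, 0, 0, 0], [0, 48, -23, 0, 0, 0, 0], [0, 48, -24, 0, 0, 0, 0], [0, 48, -24, 0, 0, 0, 0], [0, 48, -24, 0, 0, 0, 0]]}}

```text
time_s: 6.1
tcp_pos: [0.4341, -0.0552, 0.133]
tcp_rot: [0.337, 1.564, -0.326]
wrist_force: [0.9, 0.5, -0.1]
finger_gap: 0.0136
```

Emit:
{"fn": "drive_tool", "kwargs": {"targets": [[0, 40, -20, 0, 0, 0, 0], [0, 0, 0, -0.16, 0, 0, 0], [0, 0, 0, -0.16, 0, 0, 0], [0, 0, 0, 0, 0, 0, 0]]}}

```text
time_s: 6.6
tcp_pos: [0.4247, -0.0033, 0.126]
tcp_rot: [0.078, 1.602, -0.057]
wrist_force: [-0.2, 0.8, 0.5]
finger_gap: 0.0138
```

Run:
```python
from h import *
where()
print(rel(*tool_at(-.095,.037)))
```

```text
t 6.6 tip local [-106.1    3.8  124.7] pitch -0.033 yawerr 0.008 F [-0.2  0.8  0.5] gap 0.0138 j [-0.2   0.12 -0.47  1.01  0.01 -0.12]
(array([91.1, -4.1, 14.1]), array([ 0.008, -0.033, -0.012]))
```

Emit:
{"fn": "drive_tool", "kwargs": {"targets": [[30, -2, 5, 0.008, -0.033, -0.012, 0], [30, -2, 3, 0, 0, 0, 0], [25, 0, 3, 0, 0, 0, 0], [5, 0, 0, 0, 0, 0, 0]]}}

```text
time_s: 7.1
tcp_pos: [0.4319, -0.0083, 0.0304]
tcp_rot: [0.085, 1.573, -0.085]
wrist_force: [0.2, -0.5, -0.5]
finger_gap: 0.0137
```

Run:
```python
from look import *
where()
print(rel(*tool_at(-.025,.037)))
look('b1',pts(*C,[(-.07,0,.037)])[0],50)
```

```text
t 7.1 tip local [-98.5  -3.1  32.5] pitch -0.004 yawerr -0.015 F [ 0.2 -0.5 -0.5] gap 0.0137 j [-0.21  0.22 -0.62  0.73 -0.   -0.1 ]
(array([-4.4,  2.5, 73.4]), array([-0.015, -0.004,  0.   ]))
top crop origin [169 100] scale 4.0
scene crop origin [249 138] scale 4.0
```

View pics/b1.png

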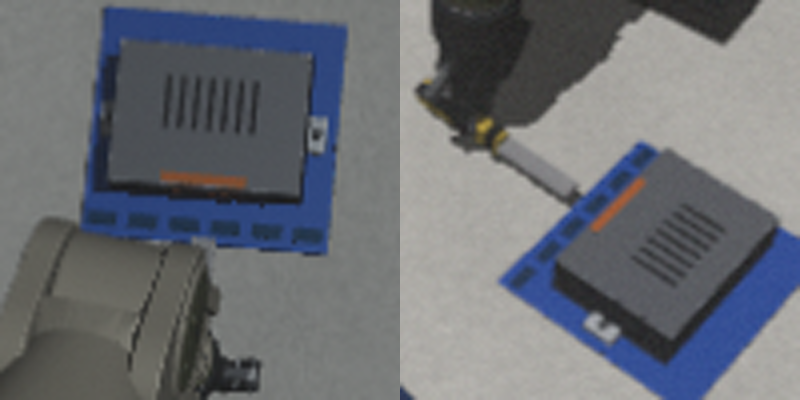

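The blade tip (top crop 203,240) is lined up with the orange strip's centre (203,180). I set the height, then insert.

Emit:
{"fn": "drive_tool", "kwargs": {"targets": [[-5, 2, 0, -0.015, 0, 0, 0], [0, 0, 10, 0, 0, 0, 0], [0, 0, 5, 0, 0, 0, 0], [0, 0, 0, 0, 0, 0, 0]]}}

```text
time_s: 7.7
tcp_pos: [0.4519, -0.0084, 0.0399]
tcp_rot: [0.072, 1.566, -0.074]
wrist_force: [-0.2, -0.2, -0.8]
finger_gap: 0.0138
```

Run:
```python
from look import *
where()
print(rel(*tool_at(-.025,.037)))
```

```text
t 7.7 tip local [-78.6   0.5  42.9] pitch 0.004 yawerr 0.0 F [-0.2 -0.2 -0.8] gap 0.0138 j [-0.2   0.23 -0.57  0.76 -0.   -0.1 ]
(array([ 5.6, -0.4, 53.6]), array([0.   , 0.004, 0.001]))
```

Emit:
{"fn": "drive_tool", "kwargs": {"targets": [[4, 0, 0, 0, 0.004, 0, 0], [0, 0, 0, 0, 0, 0, 0]]}}

```text
time_s: 7.95
tcp_pos: [0.4518, -0.0083, 0.0357]
tcp_rot: [0.072, 1.57, -0.074]
wrist_force: [0.2, 0.4, -0.3]
finger_gap: 0.014
```

Run:
```python
from look import *
where()
```

```text
t 7.95 tip local [-78.7   0.5  38.1] pitch -0.001 yawerr 0.0 F [ 0.2  0.4 -0.3] gap 0.014 j [-0.2   0.24 -0.57  0.75 -0.   -0.1 ]
```

Emit:
{"fn": "drive_tool", "kwargs": {"targets": [[1, 0, 12, 0, 0, 0, 0], [0, 0, 12, 0, 0, 0, 0], [0, 0, 0, 0, 0, 0, 0]]}}

```text
time_s: 8.32
tcp_pos: [0.4777, -0.0108, 0.0345]
tcp_rot: [0.072, 1.57, -0.074]
wrist_force: [-0.7, 1.1, -1.1]
finger_gap: 0.0138
```

Run:
```python
from look import *
where()
```

```text
t 8.32 tip local [-52.7   0.5  37. ] pitch -0.0 yawerr 0.0 F [-0.7  1.1 -1.1] gap 0.0138 j [-0.19  0.29 -0.52  0.77 -0.   -0.1 ]
```

Emit:
{"fn": "drive_tool", "kwargs": {"targets": [[0, 0, 12, 0, 0, 0, 0], [0, 0, 12, 0, 0, 0, 0], [0, 0, 2, 0, 0, 0, 0], [0, 0, 0, 0, 0, 0, 0]]}}

```text
time_s: 8.82
tcp_pos: [0.5056, -0.0134, 0.0342]
tcp_rot: [0.073, 1.57, -0.074]
wrist_force: [1.0, -0.1, -1.5]
finger_gap: 0.0139
```

Run:
```python
from look import *
where()
look('b2',pts(*C,[(-.07,0,.037)])[0],50)
```

```text
t 8.82 tip local [-24.6   0.5  36.6] pitch -0.001 yawerr 0.0 F [ 1.  -0.1 -1.5] gap 0.0139 j [-0.18  0.33 -0.45  0.79 -0.   -0.09]
top crop origin [169 100] scale 4.0
scene crop origin [249 138] scale 4.0
```

View pics/b2.png

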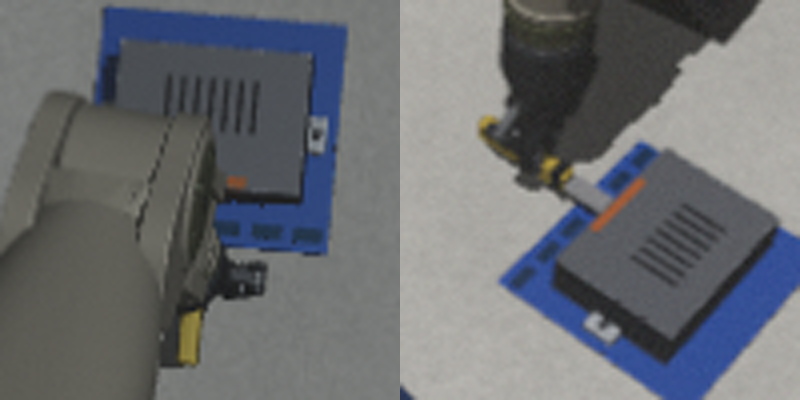

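The blade is in the notch under the orange strip (scene crop 605,215), tip 35 mm inside with no contact force. Lifting.

Emit:
{"fn": "drive_tool", "kwargs": {"targets": [[-7, 0, 0, 0, 0, 0, 0], [-7, 0, 0, 0, 0, 0, 0], [-7, 0, 0, 0, 0, 0, 0], [0, 0, 0, 0, 0, 0, 0]]}}

```text
time_s: 9.43
tcp_pos: [0.504, -0.0132, 0.0564]
tcp_rot: [0.073, 1.572, -0.074]
wrist_force: [0.8, -0.0, -3.1]
finger_gap: 0.014
```

Run:
```python
from look import *
where()
look('b3',pts(*C,[(-.07,0,.037)])[0],50)
```

```text
t 9.43 tip local [-26.3   0.6  58.7] pitch -0.002 yawerr 0.0 F [ 0.8 -0.  -3.1] gap 0.014 j [-0.18  0.31 -0.42  0.85 -0.   -0.09]
top crop origin [169 100] scale 4.0
scene crop origin [249 138] scale 4.0
```

View pics/b3.png

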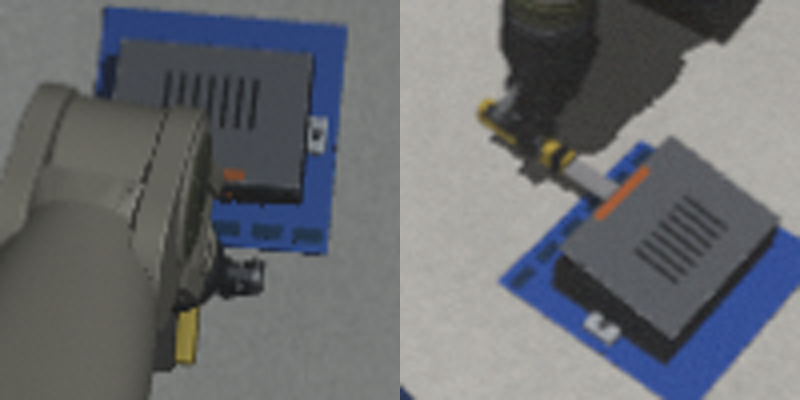

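Emit:
{"fn": "drive_tool", "kwargs": {"targets": [[-13, 0, 4, 0, 0, 0, 0], [-12, 0, 5, 0, 0, 0, 0], [-11, 0, 7, 0, 0, 0, 0], [0, 0, 0, 0, 0, 0, 0]]}}

```text
time_s: 10.02
tcp_pos: [0.5193, -0.0145, 0.094]
tcp_rot: [0.073, 1.576, -0.074]
wrist_force: [-1.4, 0.5, -1.2]
finger_gap: 0.0135
```

Run:
```python
from look import *
where()
look('b4',pts(*C,[(-.07,0,.037)])[0],50)
```

```text
t 10.03 tip local [-10.9   0.7  95.7] pitch -0.006 yawerr 0.0 F [-1.4  0.5 -1.2] gap 0.0135 j [-0.18  0.3  -0.33  0.95 -0.   -0.09]
top crop origin [169 100] scale 4.0
scene crop origin [249 138] scale 4.0
```

View pics/b4.png

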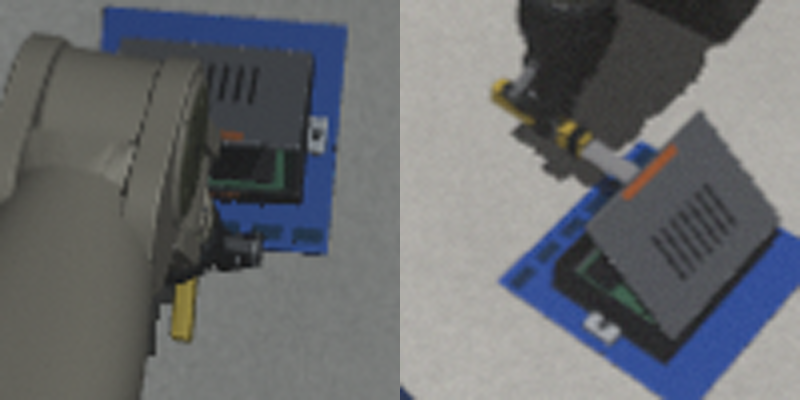

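The cover stands about 0.65 rad open on the blade (lip at scene crop 650,175). Continuing along the arc.

Emit:
{"fn": "drive_tool", "kwargs": {"targets": [[-8, 0, 10, 0, 0, 0, 0], [-8, 0, 10, 0, 0, 0, 0], [-7, 0, 11, 0, 0, 0, 0], [-5, 0, 12, 0, 0, 0, 0], [0, 0, 0, 0, 0, 0, 0]]}}

```text
time_s: 10.75
tcp_pos: [0.5608, -0.0181, 0.1205]
tcp_rot: [0.074, 1.582, -0.073]
wrist_force: [0.3, -0.4, -1.0]
finger_gap: 0.0135
```

Run:
```python
from look import *
where()
look('b5',pts(*C,[(-.07,0,.037)])[0],50)
```

```text
t 10.75 tip local [ 30.8   1.  121.6] pitch -0.012 yawerr 0.0 F [ 0.3 -0.4 -1. ] gap 0.0135 j [-0.17  0.35 -0.18  1.05 -0.   -0.08]
top crop origin [169 100] scale 4.0
scene crop origin [249 138] scale 4.0
```

View pics/b5.png

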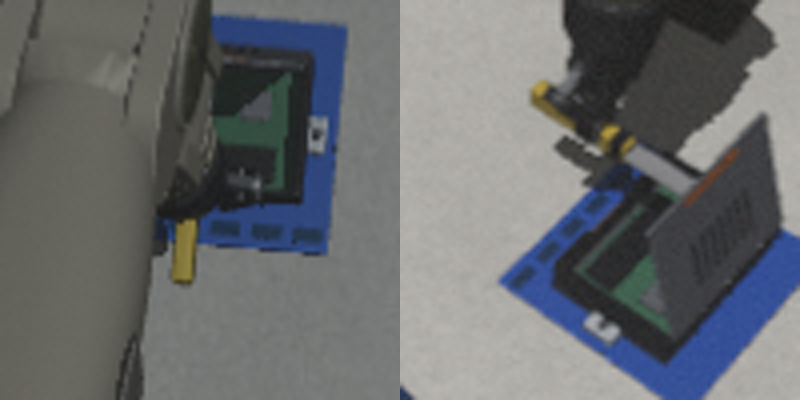

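Emit:
{"fn": "drive_tool", "kwargs": {"targets": [[0, 0, 11, 0, 0, 0, 0], [0, 0, 11, 0, 0, 0, 0], [0, 0, 11, 0, 0, 0, 0], [0, 0, 9, 0, 0, 0, 0], [0, 0, 0, 0, 0, 0, 0]]}}

```text
time_s: 11.48
tcp_pos: [0.6038, -0.0219, 0.1189]
tcp_rot: [0.074, 1.584, -0.073]
wrist_force: [-0.7, -0.2, -0.1]
finger_gap: 0.014
```

Run:
```python
from look import *
where()
look('b6',pts(*C,[(-.03,0,.037)])[0],50)
```

```text
t 11.47 tip local [ 73.9   1.2 119.7] pitch -0.015 yawerr 0.0 F [-0.7 -0.2 -0.1] gap 0.014 j [-0.17  0.43 -0.06  1.09 -0.   -0.08]
top crop origin [171  88] scale 4.0
scene crop origin [258 144] scale 4.0
```

View pics/b6.png

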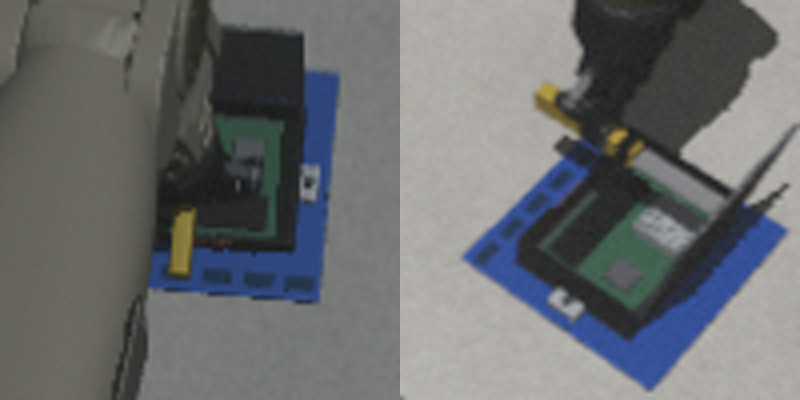

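Emit:
{"fn": "drive_tool", "kwargs": {"targets": [[0, 0, 6, 0, 0, 0, 0], [0, 0, 3, 0, 0, 0, 0], [0, 0, 0, 0, 0, 0, 0], [0, 0, 0, 0, 0, 0, 0]]}}

```text
time_s: 12.08
tcp_pos: [0.6116, -0.0226, 0.1187]
tcp_rot: [0.074, 1.586, -0.073]
wrist_force: [-0.9, -0.6, -0.7]
finger_gap: 0.0138
```

Emit:
{"fn": "drive_tool", "kwargs": {"targets": [[0, 0, -20, 0, 0, 0, 0], [0, 0, -45, 0, 0, 0, 0], [0, 0, -45, 0, 0, 0, 0], [0, 0, -45, 0, 0, 0, 0], [0, 0, -20, 0, 0, 0, 0]]}}

```text
time_s: 12.7
tcp_pos: [0.4368, -0.0066, 0.1218]
tcp_rot: [0.073, 1.577, -0.074]
wrist_force: [0.4, -0.6, -0.6]
finger_gap: 0.0139
```

Run:
```python
from look import *
where()
look('b7',pts(*C,[(-.02,0,.037)])[0],60)
# pre-place pose: tool parallel to the pad, handle origin at pad (-.03,0)
P=(.4703,-.3122,-.2125)
o=pts(*P,[(-.03,0,0)])[0]
g=pts(o[0],o[1],P[2],[(.0141,0,0)])[0]
print('goal tcp',g); print(rel(*target(g[0],g[1],.12,P[2])))
```

```text
t 12.7 tip local [-93.8   0.8 123.4] pitch -0.007 yawerr 0.0 F [ 0.4 -0.6 -0.6] gap 0.0139 j [-0.2   0.12 -0.48  0.98 -0.   -0.1 ]
top crop origin [161  75] scale 3.3333333333333335
scene crop origin [250 136] scale 3.3333333333333335
goal tcp [ 0.45475764 -0.30884662  0.        ]
(array([   1.9, -299.3,   45.8]), array([ 0.119, -0.007,  0.001]))
```

View pics/b7.png

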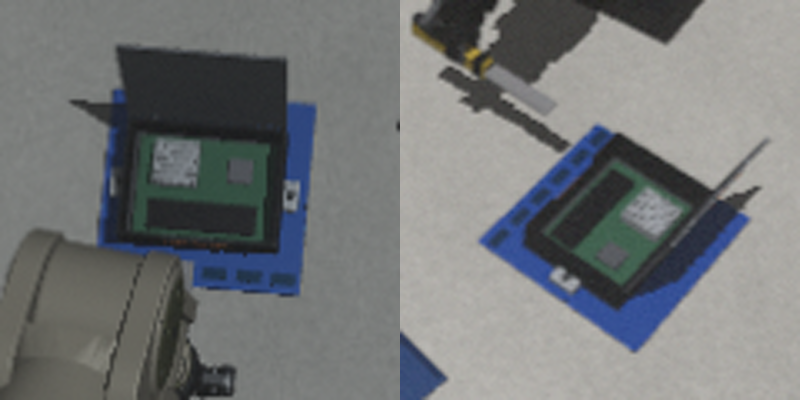

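The cover stays open, leaning past upright (top crop lip 117–287, row 47–60). I carry the tool back over the pad.

Emit:
{"fn": "drive_tool", "kwargs": {"targets": [[0, -50, 8, 0, 0, 0, 0], [0, -50, 8, 0, 0, 0, 0], [0, -50, 8, 0, 0, 0, 0], [0, -50, 8, 0, 0, 0, 0], [0, -50, 8, 0, 0, 0, 0]]}}

```text
time_s: 13.42
tcp_pos: [0.4627, -0.2668, 0.1256]
tcp_rot: [0.062, 1.564, -0.071]
wrist_force: [0.6, 0.6, -0.3]
finger_gap: 0.0137
```

Emit:
{"fn": "drive_tool", "kwargs": {"targets": [[0, -40, 6, 0, 0, 0, 0], [0, 0, 0, 0.119, -0.007, 0, 0], [0, 0, 0, 0, 0, 0, 0]]}}

```text
time_s: 13.8
tcp_pos: [0.4691, -0.3168, 0.1261]
tcp_rot: [0.158, 1.545, -0.173]
wrist_force: [0.1, -0.3, -0.7]
finger_gap: 0.0138
```

Run:
```python
from look import *
where()
print(rel(*target(.4548,-.3088,.12,-.2125)), robot.get_state()['tcp_pos'])
for th in (1.6,1.7,1.8,1.9):
    L=[(.06-.12*np.cos(th),y,.044+.12*np.sin(th)) for y in (.08,-.08)]
    print(th,proj('top',pts(*C,L)).round(1).tolist())
print('obs',161+117/3.333,75+47/3.333,161+287/3.333,75+60/3.333)
look('c1',robot.get_state()['tcp_pos']+[.05,0,0],50)
s=robot.get_state();p=s['tcp_pos'];A=R.from_rotvec(s['tcp_rot']).as_matrix()
up=-A[:,0];h=A[:,2]
for pitch in (-.1,0,.1):
    print(pitch,[((proj('scene',[p+.116*(np.cos(pitch)*h+np.sin(pitch)*up)+.0025*up+sy*A[:,1]])[0]-(proj('scene',[p+[.05,0,0]])[0].round()-50))*4+[400,0]).round(0).tolist() for sy in (-.01,.01)])
```

```text
t 13.8 tip local [ -33.6 -318.7  131. ] pitch 0.021 yawerr -0.118 F [ 0.1 -0.3 -0.7] gap 0.0138 j [-0.74  0.33 -0.19  1.02  0.   -0.53]
(array([  5.8,   4.9, -15.8]), array([0.001, 0.021, 0.008])) [ 0.4690939  -0.31684987  0.12613385]
1.6 [[193.8, 97.7], [245.9, 101.7]]
1.7 [[194.3, 94.0], [246.3, 98.0]]
1.8 [[194.8, 90.5], [246.6, 94.5]]
1.9 [[195.3, 87.3], [247.0, 91.3]]
obs 196.1035103510351 89.1014101410141 247.1086108610861 93.001800180018
top crop origin [263 112] scale 4.0
scene crop origin [182 177] scale 4.0
-0.1 [[638.0, 280.0], [659.0, 263.0]]
0 [[637.0, 272.0], [659.0, 255.0]]
0.1 [[636.0, 264.0], [658.0, 247.0]]
```

View pics/c1.png

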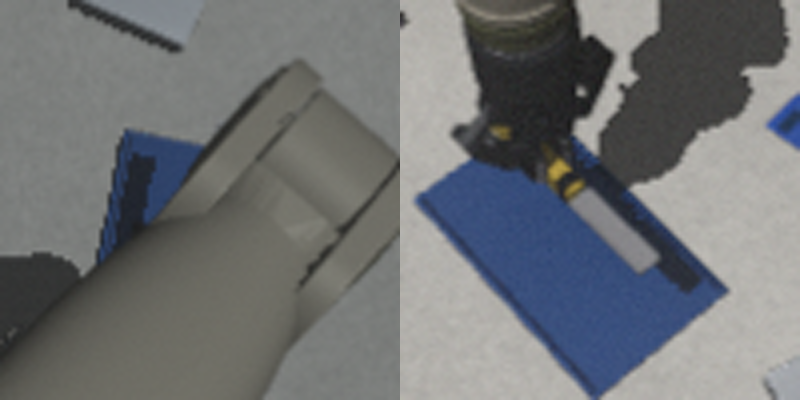

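The cover is at about 1.83 rad, and the blade tip is where predicted for zero slip (scene crop 638,272 / 660,255). Lowering.

Emit:
{"fn": "drive_tool", "kwargs": {"targets": [[6, 5, -15, 0, 0.02, 0.008, 0], [30, 0, 0, 0, 0, 0, 0], [30, 0, 0, 0, 0, 0, 0], [15, 0, 0, 0, 0, 0, 0], [0, 0, 0, 0, 0, 0, 0]]}}

```text
time_s: 14.52
tcp_pos: [0.4534, -0.3034, 0.0429]
tcp_rot: [0.159, 1.569, -0.156]
wrist_force: [0.3, -0.3, -1.2]
finger_gap: 0.0139
```

Run:
```python
from look import *
where()
print(rel(*target(.4548,-.3088,.0145,-.2125)), robot.get_state()['tcp_pos'])
```

```text
t 14.53 tip local [ -50.2 -305.6   45. ] pitch -0.004 yawerr -0.107 F [ 0.3 -0.3 -1.2] gap 0.0139 j [-0.74  0.39 -0.33  0.85 -0.   -0.54]
(array([28.4, -5. ,  2.6]), array([ 0.012, -0.004, -0.002])) [ 0.45338884 -0.30343793  0.04287691]
```

Emit:
{"fn": "drive_tool", "kwargs": {"targets": [[14, -3, 2, 0.01, 0, 0, 0], [8, 0, 0, 0, 0, 0, 0], [3, 0, 0, 0, 0, 0, 0], [0, 0, 0, 0, 0, 0, 0]]}}

```text
time_s: 15.02
tcp_pos: [0.4561, -0.308, 0.0184]
tcp_rot: [0.165, 1.565, -0.165]
wrist_force: [-0.2, 0.6, 0.0]
finger_gap: 0.0137
```

Run:
```python
from look import *
where()
print(rel(*target(.4548,-.3088,.0135,-.2125)), robot.get_state()['tcp_pos'])
```

```text
t 15.03 tip local [ -47.2 -311.    20.8] pitch -0.001 yawerr -0.117 F [-0.2  0.6  0. ] gap 0.0137 j [-0.74  0.42 -0.35  0.8  -0.   -0.53]
(array([ 4.9, -1.1, -1.1]), array([ 0.002, -0.001,  0.   ])) [ 0.45612008 -0.30799543  0.0183506 ]
```

Emit:
{"fn": "drive_tool", "kwargs": {"targets": [[3, 0, 0, 0, 0, 0, 0], [1, 0, 0, 0, 0, 0, 0], [0, 0, 0, 0, 0, 0, 0]]}}

```text
time_s: 15.4
tcp_pos: [0.4565, -0.3084, 0.0148]
tcp_rot: [0.165, 1.564, -0.166]
wrist_force: [0.1, -0.3, -1.1]
finger_gap: 0.0139
```

Emit:
{"fn": "drive_tool", "kwargs": {"targets": [[1, 0, 0, 0, 0, 0, 0], [0, 0, 0, 0, 0, 0, 0]]}}

```text
time_s: 15.65
tcp_pos: [0.4566, -0.3085, 0.0139]
tcp_rot: [0.165, 1.564, -0.166]
wrist_force: [0.8, 0.8, -1.7]
finger_gap: 0.0134
```

Emit:
{"fn": "drive_tool", "kwargs": {"targets": [[1, 0, 0, 0, 0, 0, 0], [0, 0, 0, 0, 0, 0, 0]]}}

```text
time_s: 15.9
tcp_pos: [0.4568, -0.3087, 0.0137]
tcp_rot: [0.164, 1.563, -0.166]
wrist_force: [-0.4, 0.1, -0.8]
finger_gap: 0.0139
```

Emit:
{"fn": "drive_tool", "kwargs": {"targets": [[0, 0, 0, 0, 0, 0, 0.4], [0, 0, 0, 0, 0, 0, 0.7], [0, 0, 0, 0, 0, 0, 1], [0, 0, 0, 0, 0, 0, 1], [0, 0, 0, 0, 0, 0, 1]]}}

```text
time_s: 16.52
tcp_pos: [0.457, -0.3088, 0.0136]
tcp_rot: [0.164, 1.563, -0.167]
wrist_force: [0.1, -0.1, 0.3]
finger_gap: 0.0853
```

Emit:
{"fn": "drive_tool", "kwargs": {"targets": [[-20, 0, 0, 0, 0, 0, 1], [-50, 0, 0, 0, 0, 0, 1], [-60, 0, 0, 0, 0, 0, 1], [-60, 0, 0, 0, 0, 0, 1], [0, 0, 0, 0, 0, 0, 1]]}}

```text
time_s: 17.15
tcp_pos: [0.4561, -0.308, 0.2081]
tcp_rot: [0.165, 1.565, -0.166]
wrist_force: [0.3, 0.0, 0.2]
finger_gap: 0.0857
```

Emit:
{"fn": "drive_tool", "kwargs": {"targets": [[0, 0, -50, 0, 0, 0, 1], [0, 0, -50, 0, 0, 0, 1], [0, 0, 0, 0, 0, 0, 1], [0, 0, 0, 0, 0, 0, 1]]}}

```text
time_s: 17.65
tcp_pos: [0.3558, -0.2861, 0.2054]
tcp_rot: [0.166, 1.566, -0.164]
wrist_force: [-0.4, 0.5, -0.0]
finger_gap: 0.0851
```

Run:
```python
from look import *
where()
look('d1',[.53,-.2,.03],85)
for n in('scene','top'): print([(d['bbox'],d['score']) for d in nets.spot_in('jar',n)][:1],[(d['bbox'],d['score']) for d in nets.spot_in('module',n)][:1],[(d['bbox'],d['score']) for d in nets.spot_in('phone',n)][:1])
```

```text
t 17.65 tip local [-149.1 -298.6  207.7] pitch -0.002 yawerr -0.117 F [-0.4  0.5 -0. ] gap 0.0851 j [-0.85  0.1  -0.29  1.19 -0.   -0.64]
top crop origin [189  79] scale 2.3529411764705883
scene crop origin [173 134] scale 2.3529411764705883
[] [([272.7, 257.5, 315.2, 289.9], 0.81)] []
[([117.6, 89.5, 142.5, 115.3], 0.59)] [([281.3, 93.8, 317.0, 122.6], 0.75)] [([116.3, 163.9, 136.8, 209.6], 0.91)]
```

View pics/d1.png

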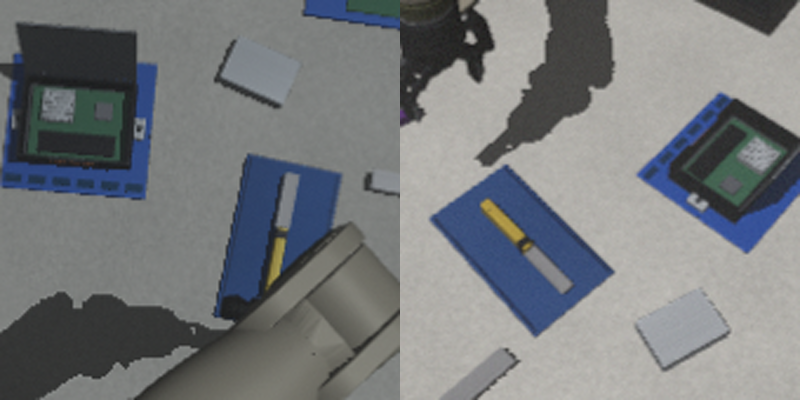

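The tool lies flat, centred on the pad (scene crop handle 485,205 to tip 570,290). The cover is wide open, the jar, module and phone boxes are unchanged, and the gripper is clear. Handing in.

```bash
python3 -c "
from workcell import workorder
print(workorder.finish_job())"
```

```text
the job is handed in; nothing more can be done
None
```

I picked the small yellow pry tool off its pad and put its blade 35 mm into the notch. Lifting with the blade raised the cover from closed, and the blade tip then pushed it back past upright. I laid the tool flat on the blue pad and handed the job in at about 18 s of the 54 s allowed; no verdict was reported.

- **Cover:** its lip in the top picture fits about 1.83 rad, and it was still leaning open in the last picture. The fingers were never near it; only the blade touched it.
- **Pry tool:** the last pictures show it lying flat near the middle of the pad, released with the fingers open and the arm clear. It never slipped in the grip.
- **Jar, module and phone:** the networks found all three where they were at the start in the top view. In the last scene picture they missed the jar and the phone.
- **Not checked directly:** the contact force between blade and cover. The wrist reading was about 3 N downward while lifting, just above its noise of about 1 N.

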